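Quarter-turn of a feed-stop selector with a flat screwdriver

ROBOT

A 7-joint arm with a two-finger parallel gripper is mounted at the origin on the work surface. World frame = base frame: x ahead of the robot, y to its left, z up, the work surface at z = 0. Lengths are in m, angles in degrees, forces in N, time in s.
With the tool pointing down it reaches from about 0.425 to 0.875 m from the base axis. Payload 4.7 kg.
Tool frame: the origin (TCP) lies between the finger pads; the fingertips stand 17 mm ahead of it and the grasp point (between the pads) lies 2 mm behind it; z points along the fingers, y is the line along which they close (so a half turn about z gives the same grasp; the last joint's range is limited). The gripper opens to 87 mm and grips with 3 to 60 N. Pads are 19 mm wide; open, the fingers measure 117 mm over their backs; the gripper's body (75 mm by 190 mm) begins 51 mm behind the grasp point.
Start: joints at [0.808, 18.392, -4.016, 83.108, 1.295, 78.541, -3.26], TCP at [0.65, -0, 0.24] pointing down, gripper open.
Joint ranges: [-163.93, 163.93], [-17.29, 119.83], [-79.2, 71.16], [3.27, 140.29], [-89.18, 269.18], [5.43, 117.66], [-154.24, 154.24]. Speed limits (degrees/s): [147.25, 147.25, 180, 180, 180, 180, 180].

INTERFACE

Orientations are given as [roll, pitch, yaw] about the fixed x, y, z axes, in that order (R = Rz(yaw) Ry(pitch) Rx(roll)).
In Python, from cell import env, cams gives the robot as it stands.
- The arm moves only by the shell command python3 -m pendant 'ROWS' [FORCE]. ROWS is JSON, a list of rows, each an object of numbers: "tx", "ty", "tz": the shift along the tool's x, y, z each as a share of 0.05 m, from -1 to 1; "spin": the turn about the tool's z as a share of 4 degrees, from -1 to 1; "claw": the closure, from 0 (fully open) to 1 (shut). A call has 1 to 10 rows; each row shifts and turns the commanded pose from where the row before left it, along the tool's axes as they then stand; what a row does not reach is not made up. A row lasts 1/8 s, in which the tool goes at most 62.5 mm and 10.7 degrees, less where a joint would pass 70% of its speed; a pose out of reach is approached as far as the arm can. A call with a number of a shift or a turn outside -1 to 1 is refused whole. A call with a gripper value outside its range is refused whole. The fingers move at their own pace and stop on an object; FORCE is the grip in N (left out, the last holds). Time passes only in rows, so rows that do not move let the fingers close. It gives the time, the measured TCP pose, the force, the opening and the grip force at its end, in the units of the state.
- env.get_obs(): the state, without advancing time (a new reading comes with each control period).
- cams.read_camera(name): name is "scene" or "side" or "wrist"; returns the picture (384x512x3 uint8, red, green, blue); there is no depth.
- cams.camera_info(name): a dict with "fx", "fy", "cx", "cy" (pixels), "rvec" (rotation vector, rad) and "tvec" (3), from world to camera coordinates, as OpenCV has them. Camera axes: x right, y down, z forward; pixel columns grow to the right and rows downward; lengths in m; the calibration is good to about 2 mm. A picture is of the moment at which its call begins: read the wrist's pose just before it. camera_info takes no time and is no camera call; for the wrist camera it gives the pose at the moment of the call.
- env.sign_off(): hands the job in; it is judged then, once.
The state is a dict: "time_s": time; "qpos": joint angles; "joint_velocities": joint speeds; "effort": joint torques, N m; "tool_pos": TCP position; "tool_rot": TCP orientation; "force": force on the tool from outside, world axes, zero at the start; "wrist_torque": the same for the moment, N m; "grip_width": finger opening in m; "grasp_force": force on a finger pad.
Only numpy, scipy, OpenCV 4.12 (cv2) and the standard library are available. Lean on these libraries where they do the work, as an engineer would, in place of code of your own. Each camera call takes 0.05 s, during which the arm holds its last target. There are 200 camera calls.

TASK

Take the flat-bladed screwdriver out of the tool rack, set its blade into the slot of the selector beside the gauge on the grey valve unit, and with it turn that selector clockwise (seen from above), about a quarter turn, until it is against its stop. Then hang the screwdriver back in a free hole of the rack. Leave the other selector alone and do not knock over or push about the other tools and the things on the bench.

Things in the scene. Friction and masses are not known exactly. Their poses are not given: they have to be found in the camera images.
- rack: fixed green steel tool rack: plate 60 x 250 x 12 mm, its top 125 mm above the bench, on two end legs and a 90 x 250 mm foot. Four square through holes 18 mm wide at x = 0 and y = -90, -30, +30, +90 mm: three hold tools hanging by their handles, one (at -90) is free; which tool is where varies. Origin: centre of the underside on the bench; y along the row, z up.
- screwdriver: loose flat screwdriver, 110 g, hanging upright in a rack hole: square black handle 26 x 26 mm, 84 mm tall, below it a steel shank 7 mm in diameter with a flat blade 12 mm wide, 3 mm thick, 14 mm long; handle underside to blade end 95 mm. Origin: centre of the handle's underside (on the rack's top); z up, x along the blade's width; x and y square to the handle's faces. Loose by 3 mm in the hole.
- screwdriver_tip (a point): centre of the end of the screwdriver's blade, 95 mm below the handle's underside; axes as the screwdriver's.
- nut_driver: bystander in the rack: round black handle 28 mm in diameter, 60 mm tall, round socket end. Origin: centre of the handle's underside.
- scriber: bystander in the rack: short mushroom-shaped black handle, 34 mm in diameter, 52 mm tall, with a thin point. Origin: centre of the handle's underside.
- unit: fixed grey valve unit, 120 (x) x 210 (y) x 62 mm tall. On its top in a row along y: a round gauge 54 mm wide, 22 mm tall at y = +68 mm; the selector to turn at y = +5 mm; an identical one to leave alone at y = -65 mm. Each sits in a steel collar, 39 mm outside, 23 mm inside diameter, its rim 80 mm above the bench. Origin: centre of the underside on the bench, z up.
- selector_collar (a point): centre of the rim of the steel collar around the selector beside the gauge, 80 mm above the bench, axes as the unit's. The brass face lies 5 mm below it. The head sits off-centre in the collar, by up to 1.8 mm along each of the unit's x and y, differently each time: its place must be seen or felt. Spring-backed: pressed, it yields up to 4 mm downward (2 N to start, 10 N at the bottom).
- selector (a joint): turn of the selector beside the gauge, rad, clockwise from above: 0 = slot along the unit's x, 1.57 = at its stop, slot along the unit's y. Starts at 0.05 to 0.3, stays where left, takes 0.06 N m. Slot, centred on the head: a closed pocket 16 x 4.4 mm, 6 mm deep, 1 mm chamfer. The blade has about 0.12 rad of play in it each way, so the screwdriver must turn farther than the selector.
- other_selector (a joint): turn of the other selector, same sense; starts between 0.05 and 0.3 and must be left there (at x = 0, y = -65 mm in the unit's frame).
- jar: bystander: closed white jar, 48 mm in diameter, 75 mm tall, between rack and unit. Origin: centre of its underside.
- spanner: bystander: steel spanner 176 mm long, lying flat, 7 mm tall. Origin: middle of its underside.
- bracket_a: bystander: steel angle bracket, 50 x 40 mm foot, 52 mm tall. Origin: centre of the foot's underside.
- bracket_b: bystander: like bracket_a.
- can: bystander: plain metal can, 70 mm in diameter, 85 mm tall. Origin: centre of its underside.
- carton: bystander: cardboard box 70 x 100 x 50 mm. Origin: centre of its underside.
There are look-alikes about, which are no part of the job. What is shaped like the screwdriver but white is not meant.

How it is judged (in metres and radians):
On the way, in this order (a step that is already met when the one before it is completed fails the run):
1. the screwdriver's blade is down in the slot of the selector beside the gauge (z of screwdriver_tip in the frame of selector_collar between -0.018 and -0.0101 m and horizontal distance between screwdriver_tip and selector_collar below 0.0065 m), for 0.1 s.
2. that selector is turned clockwise against its stop with the blade in its slot (all of step 1 and value of joint selector above 1.42 rad), for 0.1 s.
At the end, for the whole second after the job is handed in: The selector beside the gauge is within 0.15 rad of its stop, the other one below 0.6 rad, and the screwdriver hangs at rest in a rack hole: handle underside within 6 mm of the rack top, 12 mm of the row line and 105 mm of its middle, upright within 0.12 rad (value of joint selector above 1.42 rad and value of joint other_selector below 0.6 rad and z of screwdriver in the frame of rack between 0.119 and 0.131 m and x of screwdriver in the frame of rack between -0.012 and 0.012 m and y of screwdriver in the frame of rack between -0.105 and 0.105 m and angle between screwdriver's own z axis and vertical below 0.12 rad and linear speed of screwdriver below 0.02 m/s); the robot touches nothing.
It fails at once if the other selector is turned (beyond 0.6 rad) (value of joint other_selector above 0.6 rad).
It fails at once if another tool in the rack is shifted by more than 30 mm or tipped (distance of any of nut_driver, scriber from where it was at the start of the episode above 0.03 m or angle between any of nut_driver, scriber's own z axis and vertical above 0.4 rad).
It fails at once if a thing on the bench is pushed more than 40 mm (distance of any of jar, spanner, bracket_a, bracket_b, can, carton from where it was at the start of the episode above 0.04 m).
It also fails if it takes over 67 s, if anything falls off the work surface, if the arm or the gripper's body presses on something with over 40 N, if the wrist force passes 120 N, or if a joint passes its speed limit or range.

## Working session

There is one attempt and no reset: what is moved stays moved. The work goes in short steps, Python scripts to look and compute and a shell command to move; the robot and the scene stay as the last step left them, time stands still between calls to the robot, and variables do not carry over. Pictures are saved under pics/ and viewed, at most 10 in all, crops included, and the job is handed in when it is done.

```bash
ls; mkdir -p pics; cat > h.py <<'E'
import numpy as np, cv2
from cell import env, cams
def K(i): return np.array([[i['fx'],0,i['cx']],[0,i['fy'],i['cy']],[0,0,1.]])
def ray(i,u,v):
    R=cv2.Rodrigues(np.array(i['rvec'],float))[0]; t=np.array(i['tvec'],float).ravel()
    return -R.T@t, R.T@np.linalg.solve(K(i),[u,v,1.])
def onz(i,u,v,z):
    c,d=ray(i,u,v); return c+d*(z-c[2])/d[2]
def proj(i,P):
    return cv2.projectPoints(np.array(P,float).reshape(-1,3),np.array(i['rvec'],float),np.array(i['tvec'],float),K(i),None)[0].reshape(-1,2)
E
python3 - <<'E'
from h import *
ims=[]
for n in ['scene','side']:
    i=cams.camera_info(n); print(n,{k:np.round(v,3).tolist() for k,v in i.items()}, ray(i,256,192)[0].round(3))
    im=cams.read_camera(n)[:,:,::-1].copy(); cv2.imwrite(f'pics/{n}_raw.png',im); cv2.imwrite(f'pics/{n}0.png',cv2.resize(im,(800,600),interpolation=cv2.INTER_CUBIC))
i=cams.camera_info('wrist'); print(i); im=cams.read_camera('wrist')[:,:,::-1]; cv2.imwrite('pics/wrist_raw.png',im)
print(env.get_obs())
E
```

```text
pics
scene {'fx': 348.999, 'fy': 348.999, 'cx': 261.651, 'cy': 189.264, 'rvec': [2.022, 0.943, -0.502], 'tvec': [-0.359, -0.171, 1.404]} [ 1.192 -0.514  0.667]
side {'fx': 357.95, 'fy': 357.95, 'cx': 259.118, 'cy': 186.943, 'rvec': [0.806, -2.31, 1.338], 'tvec': [0.431, 0.27, 0.969]} [-0.123  0.816  0.72 ]
{'fx': 314.0713684492896, 'fy': 314.0713684492896, 'cx': 257.465296638669, 'cy': 187.67380222395752, 'rvec': array([-2.84695253e+00,  6.16665441e-04,  5.34516231e-05]), 'tvec': array([-0.65023182, -0.03461002,  0.38951856])}
{'time_s': 0.15, 'qpos': array([ 0.80921911, 18.43009492, -4.01558066, 83.15906341,  1.29579977,
       78.54069205, -3.25854803]), 'joint_velocities': array([ 0.04131451, -0.08673982,  0.00813224, -0.15580164,  0.02837368,
        0.05209986, -0.10943866]), 'effort': array([ 2.16972071e-04, -4.91794288e+01, -4.04079035e-01, -3.12878716e+01,
       -6.39387709e-02,  4.04033612e-02,  9.90178205e-05]), 'tool_pos': array([ 6.49606036e-01, -6.54895027e-05,  2.38701878e-01]), 'tool_rot': array([-1.79915411e+02,  5.82031525e-03,  9.00018416e+01]), 'force': array([-1.64144781, -0.16989499, -0.15329639]), 'wrist_torque': array([ 0.00814894,  0.04330951, -0.03823177]), 'grasp_force': 0.0, 'grip_width': 0.08685482604682664}
```

View pics/scene0.png

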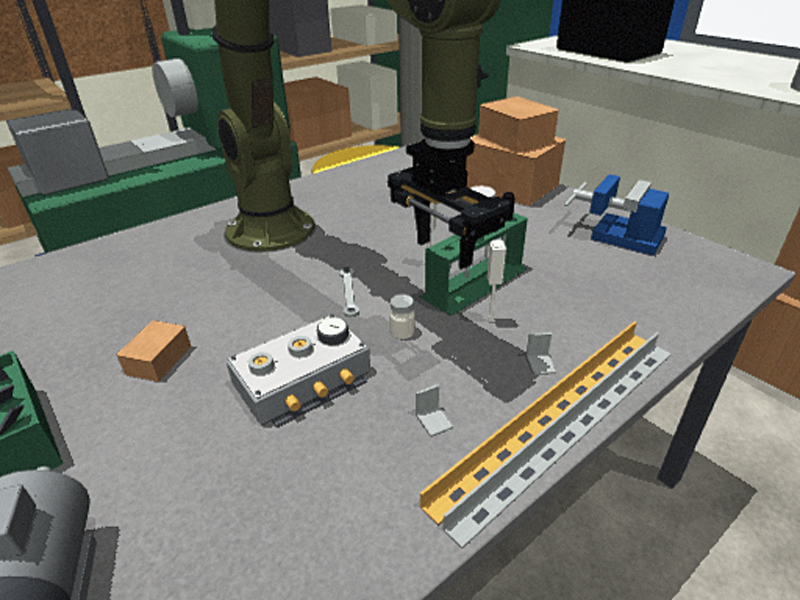

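View pics/side0.png

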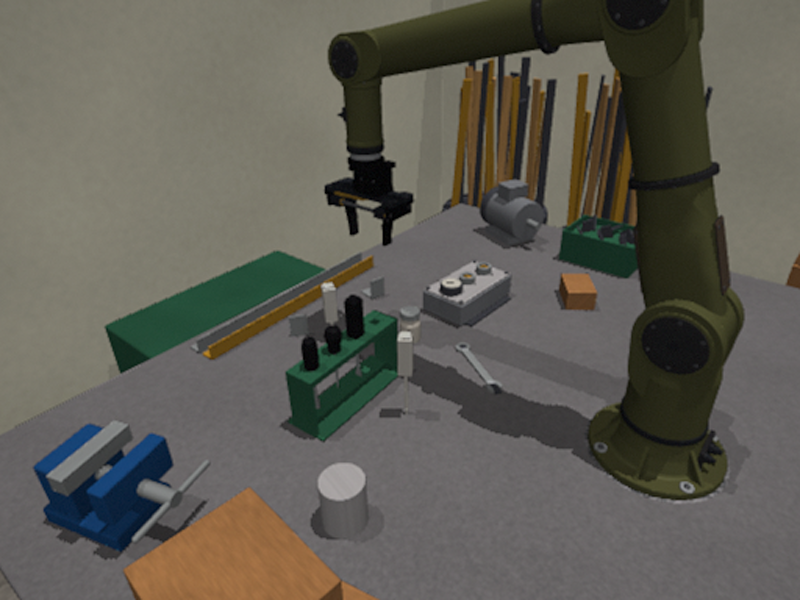

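Scene: unit at (300,370) with the gauge at (332,330) and the target selector at (300,346); the other selector is at (260,362). Rack is at (475,260), its tools hidden by the gripper.

Side: candidates for the screwdriver (800-px picture) are:
- black handle (354,315), the tallest, at −30
- black handle (333,340), mushroom-shaped
- black handle (310,352), round
- white look-alikes (330,300) and (405,355), excluded
- free hole (376,321)

The choice is (354,315). I'll check it in a crop.

```bash
python3 - <<'E'
import cv2,numpy as np
a=cv2.imread('pics/side_raw.png')[175:285,175:285]; b=cv2.imread('pics/wrist_raw.png')
a=cv2.resize(a,(600,600),interpolation=cv2.INTER_CUBIC)
cv2.imwrite('pics/crop1.png',a)
cv2.imwrite('pics/w1.png',cv2.resize(b,(768,576)))
E
```

```text
(no output)
```

View pics/crop1.png

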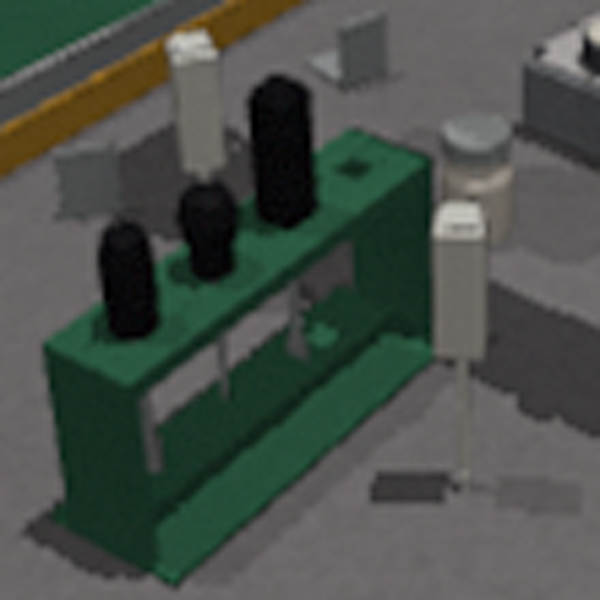

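View pics/w1.png

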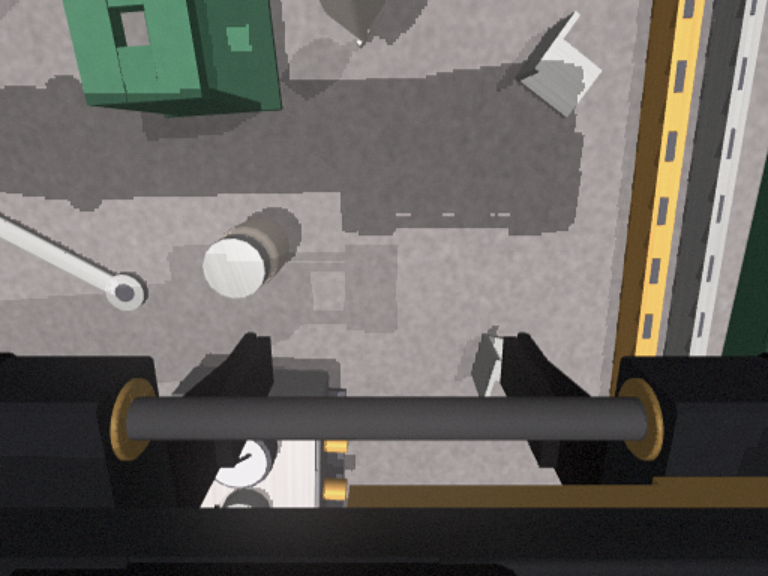

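Crop 1: the tallest square black handle at (283,150) has a wide blade below the plate at (297,335), so this is the screwdriver, next to the free hole (353,167). White look-alikes stand free on either side of the rack. Wrist: free hole at (130,27), gauge at (240,463).

```bash
python3 - <<'E'
from h import *
s=cams.camera_info('side'); c=cams.camera_info('scene'); w=cams.camera_info('wrist')
f=lambda p:(p[0]/5.4545+175-.4,p[1]/5.4545+175-.4)
Q=np.array([onz(s,*f(p),.125) for p in [(45,345),(128,385),(432,158),(355,130)]])
print('rack corners',Q.round(4).tolist(),'sides',np.linalg.norm(Q-np.roll(Q,-1,0),axis=1).round(3),'ctr',Q.mean(0).round(4))
print('hole side',onz(s,*f((353,167)),.125),'wrist',onz(w,130/1.5,27/1.5,.125))
print('driver top',onz(s,*f((280,88)),.209),'base',onz(s,*f((283,212)),.125))
print('mush',onz(s,*f((210,262)),.125),'nut',onz(s,*f((132,325)),.125))
print('white1 foot',onz(s,*f((459,488)),0),'white2 foot scene',onz(c,495/1.5625,312/1.5625,0), 'white tops', proj(s,[onz(c,495/1.5625,312/1.5625,0)]))
for n,p,z in [('collar',(300,345),.08),('other',(261,362),.08),('gauge',(332,327),.084)]: print(n,onz(c,p[0]/1.5625,p[1]/1.5625,z).round(4))
print('gauge wrist',onz(w,240/1.5,463/1.5,.084),'jar wrist',onz(w,235/1.5,267/1.5,.075))
y=Q[3]-Q[0]+Q[2]-Q[1]; print('row angle',np.degrees(np.arctan2(y[1],y[0])))
E
```

```text
rack corners [[0.5359, 0.349, 0.125], [0.4796, 0.3451, 0.125], [0.4946, 0.0977, 0.125], [0.5502, 0.1015, 0.125]] sides [0.056 0.248 0.056 0.248] ctr [0.5151 0.2233 0.125 ]
hole side [0.52416541 0.13238984 0.125     ] wrist [0.52446128 0.13223904 0.125     ]
driver top [0.5146384  0.19466787 0.209     ] base [0.52399362 0.19016618 0.125     ]
mush [0.52180885 0.24825078 0.125     ] nut [0.513672   0.31118151 0.125     ]
white1 foot [0.39774411 0.19601833 0.        ] white2 foot scene [0.61885719 0.17929723 0.        ] white tops [[210.4113285  233.64854402]]
collar [ 0.5406 -0.2163  0.08  ]
other [ 0.5366 -0.2853  0.08  ]
gauge [ 0.5392 -0.1519  0.084 ]
gauge wrist [ 0.54050573 -0.15334921  0.084     ] jar wrist [ 0.5480277  -0.00341621  0.075     ]
row angle -86.60105059003962
```

```bash
python3 -m pendant '[{"tz":-1},{"tz":-0.6,"ty":-0.5,"tx":0.5},{"ty":-0.7,"tx":0.6,"spin":-0.85},{"ty":-0.7,"tx":0.6},{"ty":-0.65,"tx":0.6},{},{}]' 
python3 - <<'E'
from h import *
o=env.get_obs(); print(o['time_s'],o['tool_pos'],o['tool_rot'],o['qpos'],o['force'])
w=cams.camera_info('wrist'); print('campos',ray(w,0,0)[0], proj(w,[(.5207,.1922,.209),(.5207,.1922,.125),(.5243,.1323,.125)]))
im=cams.read_camera('wrist')[:,:,::-1]; cv2.imwrite('pics/w2r.png',im); cv2.imwrite('pics/w2.png',cv2.resize(im,(768,576)))
E
```

```text
0.15 [ 6.49606036e-01 -6.54895027e-05  2.38701878e-01] [-1.79915411e+02  5.82031525e-03  9.00018416e+01] [ 0.80921911 18.43009492 -4.01558066 83.15906341  1.29579977 78.54069205
 -3.25854803] [-1.64144781 -0.16989499 -0.15329639]
campos [0.65029286 0.07971922 0.38294532] [[ -47.03356222 -183.48214458]
 [  67.22477633  -79.94325128]
 [  86.43478805   17.90800045]]invalid input at $[0]: expected keys tx, ty, tz, spin, claw
```

View pics/w2.png

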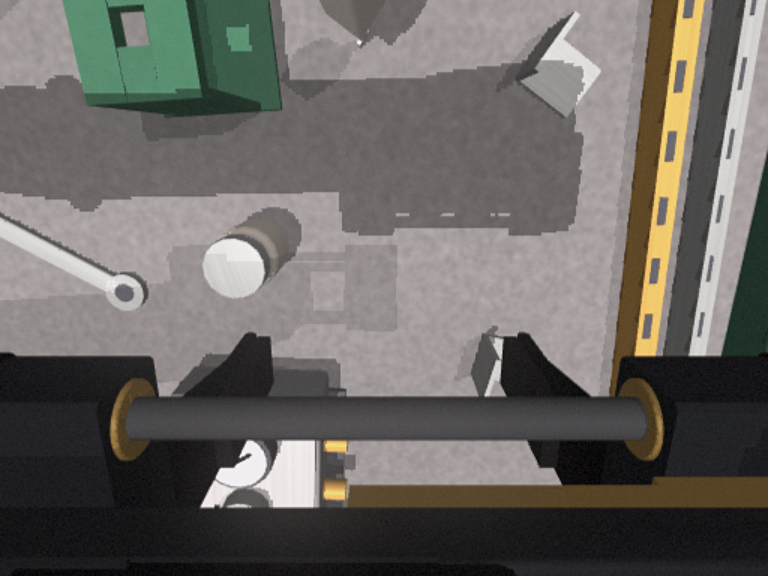

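The picture is unchanged because the call was refused: every key is needed in each row.

```bash
python3 -m pendant '[{"tx":0,"ty":0,"tz":-1,"spin":0,"claw":0},{"tx":0.2,"ty":-0.5,"tz":-0.6,"spin":0,"claw":0},{"tx":0.5,"ty":-0.7,"tz":0,"spin":-0.85,"claw":0},{"tx":0.5,"ty":-0.7,"tz":0,"spin":0,"claw":0},{"tx":0.6,"ty":-0.65,"tz":0,"spin":0,"claw":0},{"tx":0,"ty":0,"tz":0,"spin":0,"claw":0},{"tx":0,"ty":0,"tz":0,"spin":0,"claw":0}]' && 
python3 - <<'E'
from h import *
o=env.get_obs(); print(o['time_s'],o['tool_pos'],o['tool_rot'],o['qpos'],o['force'])
w=cams.camera_info('wrist'); print('campos',ray(w,0,0)[0], proj(w,[(.5207,.1922,.209),(.5207,.1922,.125),(.5243,.1323,.125)])*1.5)
im=cams.read_camera('wrist')[:,:,::-1]; cv2.imwrite('pics/w3r.png',im); cv2.imwrite('pics/w3.png',cv2.resize(im,(768,576)))
E
```

```text
time_s: 1.08
tool_pos: [0.5197, 0.0852, 0.3197]
tool_rot: [180.0, 0.0, 93.4]
force: [1.0, 0.1, -0.4]
grip_width: 0.087
grasp_force: 0.0
1.075 [0.51972265 0.08524408 0.31969475] [1.79955358e+02 4.01745244e-02 9.33757656e+01] [-4.00098905  2.08893276 -8.468214   93.02674003  0.35569754 84.86944275
 -9.11946665] [ 0.99234314  0.14639757 -0.3985769 ]
campos [0.5153649  0.16494881 0.46385702] [[398.7573443   82.06346179]
 [395.25964404  96.31654644]
 [394.91795148 187.02161719]]
```

View pics/w3.png

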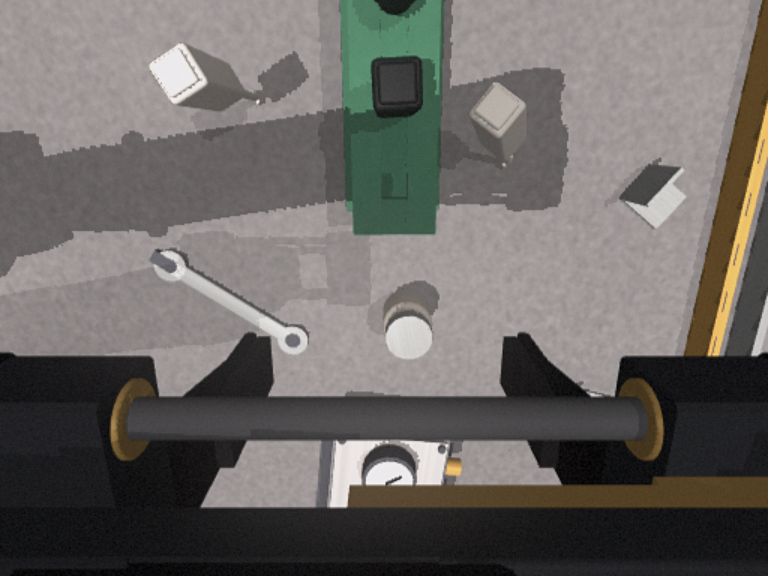

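Wrist: square black handle top at (397,82), nearly square to the rack; free hole at (396,185); white look-alikes at (180,72) and (499,105); gauge at (388,480).

```bash
python3 - <<'E'
from h import *
w=cams.camera_info('wrist'); s=cams.camera_info('side')
im=cv2.imread('pics/w3r.png'); g=im.max(2); m=(g<50).astype(np.uint8)
roi=np.zeros_like(m); roi[30:85,240:290]=m[30:85,240:290]
cs,_=cv2.findContours(roi,0,2); c=max(cs,key=cv2.contourArea); print(cv2.boundingRect(c),cv2.minAreaRect(c))
for z in (.125,.15,.179,.209): print(z,proj(s,[(.619,.179,z)]),proj(s,[(.398,.196,z)]))
print('white tops px', [((p[0]/5.4545+175),p[1]/5.4545+175) for p in [(192,42),(460,210)]])
# the top face of handle: print gray levels across
print(g[55,242:288].tolist()); print(g[30:85,265].tolist())
# rack edges: green mask in rows
h=cv2.cvtColor(im,cv2.COLOR_BGR2HSV); gm=((h[...,0]>65)&(h[...,0]<95)&(h[...,1]>90))
for r in (25,45,85,100,120,140,150,154):
    x=np.flatnonzero(gm[r,215:305])+215; print(r,x.min(),x.max()) if len(x) else 0
x=np.flatnonzero(gm[:,265]); print('colmax',x.max())
E
```

```text
(248, 38, 34, 41) ((264.43621826171875, 57.91551971435547), (39.343753814697266, 33.17794418334961), 86.633544921875)
0.125 [[207.10075258 201.70648329]] [[257.86965059 229.73678834]]
0.15 [[206.38764126 194.90902404]] [[257.6938241 222.3644086]]
0.179 [[205.54052757 186.83423866]] [[257.48427989 213.57824907]]
0.209 [[204.64085205 178.258428  ]] [[257.26092381 204.21296017]]
white tops px [(210.2002933357778, 182.7000641672014), (259.33403611696764, 213.50032083600695)]
[146, 147, 125, 127, 129, 132, 26, 42, 48, 48, 35, 54, 69, 62, 71, 63, 65, 61, 67, 65, 63, 64, 68, 63, 64, 61, 61, 65, 62, 61, 61, 62, 58, 57, 46, 33, 49, 42, 35, 55, 94, 89, 95, 93, 92, 92]
[140, 141, 141, 142, 139, 140, 146, 120, 54, 42, 52, 37, 45, 61, 57, 61, 61, 61, 62, 64, 62, 62, 64, 58, 62, 63, 66, 64, 66, 67, 65, 65, 64, 63, 62, 63, 67, 50, 39, 32, 53, 45, 33, 29, 28, 28, 23, 19, 70, 74, 68, 93, 86, 89, 89]
25 228 292
45 228 294
85 240 293
100 230 291
120 237 292
140 235 275
154 253 285
colmax 155
```

```bash
cat >> h.py <<'E'
from scipy.spatial.transform import Rotation as Ro
def tostep(P,yaw=None):
    o=env.get_obs(); R=Ro.from_euler('xyz',o['tool_rot'],degrees=True).as_matrix()
    d=R.T@(np.array(P)-o['tool_pos']); print('tool steps /0.05:',(d/.05).round(3),'spin',None if yaw is None else (o['tool_rot'][2]-yaw)/4)
E
python3 - <<'E'
from h import *
w=cams.camera_info('wrist')
P=onz(w,264.5,54.3,.209); print(P, onz(w,264.5,185/1.5,.125)); tostep([P[0],P[1],.168])
im=cv2.imread('pics/w3r.png'); g=im.max(2)
for r in range(42,70,3):
    x=np.flatnonzero(g[r,240:292]<80)+240; print(r,x.min(),x.max(),end=' | ')
E
```

```text
[0.51999818 0.1919818  0.209     ] [0.5257225  0.13338238 0.125     ]
tool steps /0.05: [2.142 0.123 3.028] spin None
42 248 281 | 45 247 281 | 48 247 281 | 51 248 281 | 54 248 281 | 57 248 281 | 60 248 281 | 63 248 281 | 66 248 281 | 69 249 281 |
```

```bash
python3 -m pendant '[{"tx":0.8,"ty":0.06,"tz":0,"spin":0,"claw":0},{"tx":0.8,"ty":0.06,"tz":0,"spin":0,"claw":0},{"tx":0.54,"ty":0,"tz":0,"spin":0,"claw":0},{"tx":0,"ty":0,"tz":0.5,"spin":0,"claw":0},{"tx":0,"ty":0,"tz":0.8,"spin":0,"claw":0},{"tx":0,"ty":0,"tz":0.8,"spin":0,"claw":0},{"tx":0,"ty":0,"tz":0.6,"spin":0,"claw":0},{"tx":0,"ty":0,"tz":0.33,"spin":0,"claw":0},{"tx":0,"ty":0,"tz":0,"spin":0,"claw":0.3}]' 30
python3 - <<'E'
from h import *
tostep([.52,.192,.168],93.4)
E
```

```text
time_s: 2.25
tool_pos: [0.519, 0.1923, 0.167]
tool_rot: [-179.9, 0.0, 93.3]
force: [-1.5, -0.1, 0.7]
grip_width: 0.083
grasp_force: 0.0
tool steps /0.05: [-0.007  0.02  -0.021] spin -0.01515924375853217
```

Grip, then lift.

```bash
python3 -m pendant '[{"tx":0,"ty":0.02,"tz":0,"spin":0,"claw":0.6},{"tx":0,"ty":0,"tz":0,"spin":0,"claw":1},{"tx":0,"ty":0,"tz":0,"spin":0,"claw":1},{"tx":0,"ty":0,"tz":0,"spin":0,"claw":1},{"tx":0,"ty":0,"tz":0,"spin":0,"claw":1},{"tx":0,"ty":0,"tz":0,"spin":0,"claw":1}]' 45
python3 -m pendant '[{"tx":0,"ty":0,"tz":-0.2,"spin":0,"claw":1},{"tx":0,"ty":0,"tz":-0.5,"spin":0,"claw":1},{"tx":0,"ty":0,"tz":-0.5,"spin":0,"claw":1},{"tx":0,"ty":0,"tz":-0.6,"spin":0,"claw":1},{"tx":0,"ty":0,"tz":-0.6,"spin":0,"claw":1},{"tx":0,"ty":0,"tz":0,"spin":0,"claw":1}]'
python3 -c "
from h import *
im=cams.read_camera('side')[:,:,::-1]; cv2.imwrite('pics/s4.png',cv2.resize(im[110:270,150:310],(600,600),interpolation=cv2.INTER_CUBIC)); cv2.imwrite('pics/s4r.png',im)
im=cams.read_camera('scene')[:,:,::-1]; cv2.imwrite('pics/c4r.png',im)"
```

```text
time_s: 3.0
tool_pos: [0.5199, 0.1931, 0.1681]
tool_rot: [-180.0, 0.0, 93.4]
force: [-0.5, -0.2, 0.4]
grip_width: 0.0259
grasp_force: 45.0
time_s: 3.75
tool_pos: [0.5213, 0.1937, 0.2913]
tool_rot: [179.7, -0.1, 93.4]
force: [0.6, 1.0, -0.1]
grip_width: 0.0259
grasp_force: 45.0
```

```bash
python3 -m pendant '[{"tx":-0.4,"ty":0,"tz":0,"spin":0,"claw":1},{"tx":-0.8,"ty":0,"tz":0,"spin":0,"claw":1},{"tx":-1,"ty":0,"tz":0,"spin":0,"claw":1},{"tx":-1,"ty":0,"tz":0,"spin":0,"claw":1},{"tx":-1,"ty":0,"tz":0,"spin":0,"claw":1},{"tx":-1,"ty":-0.1,"tz":0,"spin":0,"claw":1},{"tx":-1,"ty":-0.1,"tz":0,"spin":0,"claw":1},{"tx":-1,"ty":-0.1,"tz":0,"spin":0,"claw":1},{"tx":-1,"ty":0,"tz":0,"spin":0,"claw":1},{"tx":-1,"ty":0,"tz":0,"spin":0,"claw":1}]'
python3 -m pendant '[{"tx":-1,"ty":0,"tz":0,"spin":0,"claw":1},{"tx":-0.8,"ty":0,"tz":0.3,"spin":0,"claw":1},{"tx":-0.4,"ty":0,"tz":0.5,"spin":0,"claw":1},{"tx":0,"ty":0,"tz":0,"spin":0,"claw":1},{"tx":0,"ty":0,"tz":0,"spin":0,"claw":1},{"tx":0,"ty":0,"tz":0,"spin":0,"claw":1}]'
python3 - <<'E'
from h import *
import json
w=cams.camera_info('wrist'); im=cams.read_camera('wrist')[:,:,::-1]; cv2.imwrite('pics/w5r.png',im)
json.dump({k:np.array(v).tolist() for k,v in w.items()},open('w5.json','w'))
p=proj(w,[(.5406,-.2163,.08),(.5366,-.2853,.08),(.539,-.152,.084)]); print(p,env.get_obs()['tool_pos'])
# crop 200x150 around target
u,v=p[0].astype(int); x0=max(0,u-100); y0=max(0,v-90); print(x0,y0)
cv2.imwrite('pics/w5.png',cv2.resize(im[y0:y0+150,x0:x0+200],(800,600),interpolation=cv2.INTER_CUBIC))
E
```

```text
time_s: 5.1
tool_pos: [0.5315, -0.2682, 0.2864]
tool_rot: [-179.9, -0.1, 93.4]
force: [1.6, 0.6, -0.6]
grip_width: 0.0257
grasp_force: 45.0
time_s: 5.85
tool_pos: [0.5398, -0.3755, 0.2493]
tool_rot: [179.9, 0.0, 93.5]
force: [-1.0, 0.1, -0.2]
grip_width: 0.0259
grasp_force: 45.0
[[267.89466495  -1.39686913]
 [258.5220535   80.74528649]
 [271.70214804 -92.57128515]] [ 0.53975491 -0.37563881  0.24938554]
167 0
```

View pics/w5.png

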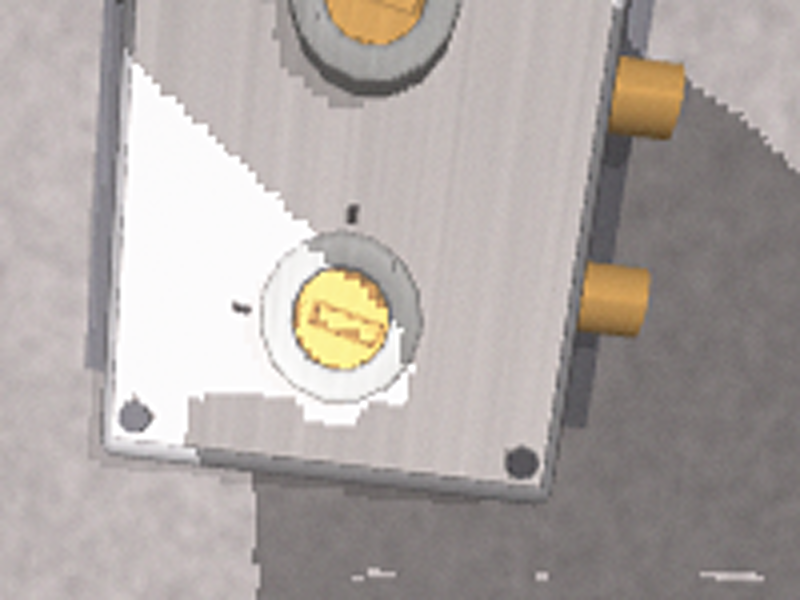

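The other selector is at (340,318) in the crop; the target is cut off at the top, so I need to move +y. Printed geometry also shows that the blade end should be visible in the wrist view near row 180.

```bash
python3 -m pendant '[{"tx":0.5,"ty":0,"tz":0,"spin":0,"claw":1},{"tx":0.7,"ty":0,"tz":0,"spin":0,"claw":1},{"tx":0.5,"ty":0,"tz":0,"spin":0,"claw":1},{"tx":0,"ty":0.1,"tz":0,"spin":0,"claw":1},{"tx":0,"ty":0,"tz":0,"spin":0,"claw":1},{"tx":0,"ty":0,"tz":0,"spin":0,"claw":1}]'
python3 - <<'E'
from h import *
import json
w=cams.camera_info('wrist'); im=cams.read_camera('wrist')[:,:,::-1]; cv2.imwrite('pics/w6r.png',im)
o=env.get_obs(); json.dump({'tp':o['tool_pos'].tolist(),'tr':o['tool_rot'].tolist(),**{k:np.array(v).tolist() for k,v in w.items()}},open('w6.json','w'))
t=o['tool_pos']; print(t, proj(w,[(.5406,-.2163,.08),(.5366,-.2853,.08),(t[0],t[1],t[2]-.138)]))
cv2.imwrite('pics/w6.png',cv2.resize(im[50:230,150:390],(800,600),interpolation=cv2.INTER_CUBIC))
E
```

```text
time_s: 6.65
tool_pos: [0.5385, -0.2929, 0.2483]
tool_rot: [180.0, 0.0, 93.3]
force: [0.1, -0.3, -0.7]
grip_width: 0.0254
grasp_force: 45.0
[ 0.5384593  -0.29282774  0.24809473] [[263.21238472  95.91668522]
 [255.04680565 166.14065912]
 [256.40973967 181.38068072]]
```

View pics/w6.png

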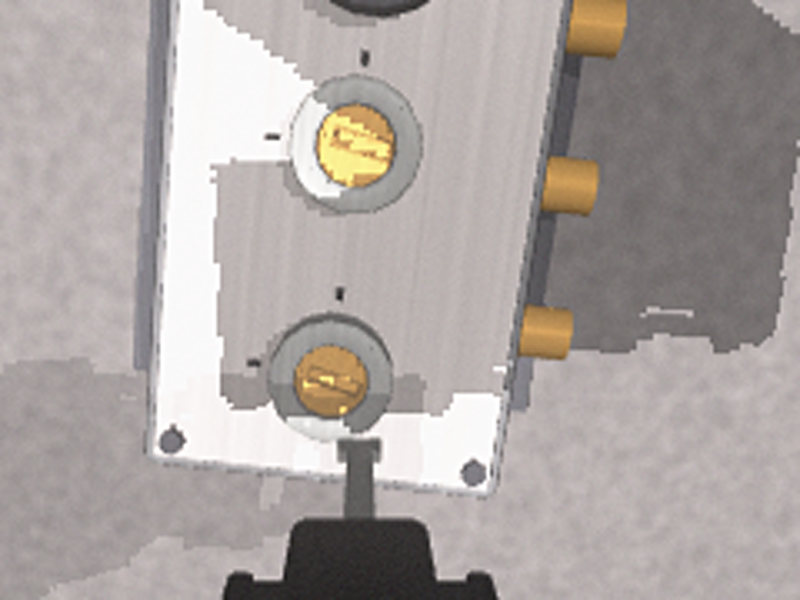

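Crop: target collar centre (355,144), its slot from about (332,132) to (388,156), sloping clockwise. The other selector is at (331,378). The blade is visible at (360,445), lying along image-horizontal, which is tool y. I'll compute the angles and the move.

```bash
python3 - <<'E'
from h import *
import json
w=json.load(open('w6.json')); f=lambda p:(p[0]/3.3333+150-.35,p[1]/3.3333+50-.35)
C=onz(w,*f((355,143.5)),.08); O=onz(w,*f((330.5,377)),.08); print('collar',C,'other',O,'dist',np.linalg.norm(C-O))
d=C-O; print('unit yaw',np.degrees(np.arctan2(d[1],d[0]))-90)
a=onz(w,*f((332,132)),.075); b=onz(w,*f((390,157)),.075); d=b-a; print('slot',a,b,np.linalg.norm(d),np.degrees(np.arctan2(d[1],d[0])),'mid',(a+b)/2)
tip=onz(w,*f((360,444)),w['tp'][2]-.138); print('tip',tip,'tcp',w['tp'])
im=cv2.imread('pics/w6r.png'); c=im[78:110,240:275]
# tip vs. TCP offset
cv2.imwrite('pics/slot.png',cv2.resize(c,None,fx=16,fy=16,interpolation=cv2.INTER_CUBIC))
print(c.max(2)[8:26,6:32])
E
```

```text
collar [ 0.53370338 -0.21375167  0.08      ] other [ 0.53007547 -0.28214309  0.08      ] dist 0.06848757904571047
unit yaw -3.0364763688571372
slot [ 0.52687067 -0.21096336  0.075     ] [ 0.54408174 -0.21693464  0.075     ] 0.018217497421447352 -19.13393488320261 mid [ 0.5354762 -0.213949   0.075    ]
tip [ 0.53969892 -0.29418844  0.11009473] tcp [0.5384592953182099, -0.29282774102287773, 0.24809473121572628]
[[184 223 253 252 251 251 252 252 253 199 199 201 203 199 198 206 210 207
  201 194 100 152 159 162 160 165]
 [127 255 252 251 244 239 248 251 252 250 250 251 253 195 198 205 207 206
  204 202 112 125 152 159 157 166]
 [164 255 252 253 238 219 237 227 238 248 252 252 255 196 199 210 206 201
  201 204 155 116 150 160 158 162]
 [255 240 253 255 171 156 253 245 245 227 229 236 249 245 252 205 203 201
  198 203 155 136 124 154 154 160]
 [255 205 253 252 143 198 255 251 251 249 225 246 219 226 237 232 248 200
  200 205 198 201 105 154 154 157]
 [255 240 252 240 224 206 255 254 252 252 249 250 248 249 246 240 234 155
  153 186 203 211  99 159 158 156]
 [255 251 252 239 218 200 217 216
[... 575 characters left out ...]
30 224 221
  224 185 192 143 134 158 159 159]
 [255 254 251 250 250 250 250 250 250 250 250 250 250 251 251 251 250 243
  232 233 184 104 144 160 159 158]
 [162 225 253 251 250 250 250 250 249 249 249 250 250 250 250 250 251 251
  250 255 201  96 156 157 159 160]
 [125 216 255 252 251 250 250 250 250 250 250 250 251 251 251 251 250 251
  254 255 151 134 158 160 157 162]
 [228 141 224 217 252 250 250 250 250 251 252 253 253 253 254 253 254 255
  255 208 127 153 160 157 159 158]
 [241 200 164 207 255 252 251 251 251 252 215 218 219 219 212 214 218 221
  178 138 151 164 163 158 159 158]
 [244 235 172 161 255 255 254 239 253 254 199 203 201 200 199 198 200 138
  128 157 162 159 162 155 160 159]]
```

```bash
python3 -m pendant '[{"tx":0.5,"ty":0.01,"tz":0,"spin":0,"claw":1},{"tx":0.7,"ty":0,"tz":0,"spin":0,"claw":1},{"tx":0.41,"ty":0,"tz":0,"spin":0,"claw":1},{"tx":0,"ty":0,"tz":0,"spin":1,"claw":1},{"tx":0,"ty":0,"tz":0,"spin":1,"claw":1},{"tx":0,"ty":0,"tz":0,"spin":1,"claw":1},{"tx":0,"ty":0,"tz":0,"spin":1,"claw":1},{"tx":0,"ty":0,"tz":0,"spin":1,"claw":1},{"tx":0,"ty":0,"tz":0.1,"spin":0.6,"claw":1},{"tx":0,"ty":0,"tz":0.1,"spin":0,"claw":1}]' >/dev/null
python3 -m pendant '[{"tx":0,"ty":0,"tz":0,"spin":0,"claw":1},{"tx":0,"ty":0,"tz":0,"spin":0,"claw":1}]'
python3 - <<'E'
from h import *
import json
w=cams.camera_info('wrist'); im=cams.read_camera('wrist')[:,:,::-1]; cv2.imwrite('pics/w7r.png',im)
o=env.get_obs(); json.dump({'tp':o['tool_pos'].tolist(),'tr':o['tool_rot'].tolist(),**{k:np.array(v).tolist() for k,v in w.items()}},open('w7.json','w'))
p=proj(w,[(.5337,-.2138,.08),(.5355,-.2139,.075)]); print(p)
u,v=155,0
cv2.imwrite('pics/w7.png',cv2.resize(im[145:205,217:297],(800,600),interpolation=cv2.INTER_CUBIC))
E
```

```text
time_s: 8.2
tool_pos: [0.5346, -0.2114, 0.2382]
tool_rot: [180.0, 0.0, 71.0]
force: [-0.7, 0.6, -1.0]
grip_width: 0.0261
grasp_force: 45.0
[[256.43111225 178.89401896]
 [258.1504835  177.12457606]]
```

View pics/w7.png

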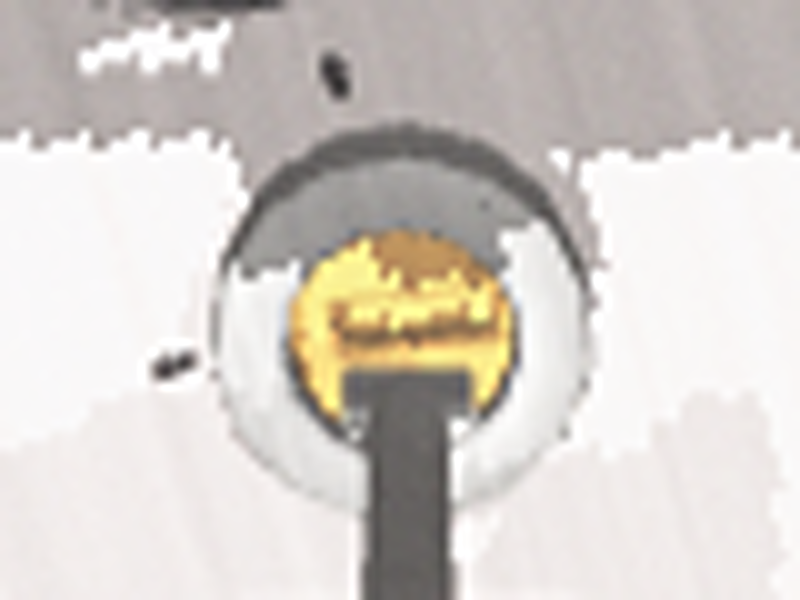

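Wrist crop: the slot, nearly horizontal, spans (330–500, 303–350) with its centre near (415,327). The blade's lower edge runs (343–474, 370), so they are parallel within about 2°. I'll compute the difference.

```bash
python3 - <<'E'
from h import *
import json
w=json.load(open('w7.json')); f=lambda p:(p[0]/10+217-.45,p[1]/10+145-.45)
R=Ro.from_euler('xyz',w['tr'],degrees=True).as_matrix()
zt=w['tp'][2]-.138
e=onz(w,*f((408.5,370)),zt)-R[:,0]*.0015
s=onz(w,*f((415,327)),.075); s2=[onz(w,*f(p),.075) for p in ((330,327),(500,327))]
C=onz(w,*f((402,325)),.08)
print('tip',e,'tcp',w['tp'],'slot',s,'len',np.linalg.norm(s2[0]-s2[1]),'collar',C)
print('tool move',(R.T@(s-e)/.05).round(3),'tip z above face mm',(zt-.075)*1e3)
im=cv2.imread('pics/w7r.png'); print(im.max(2)[173:183,246:270]); print(im[...,0][173:183,246:270])
E
```

```text
tip [ 0.5350582  -0.21272793  0.10026351] tcp [0.534620405738074, -0.21138537266539634, 0.23826345503496632] slot [ 0.53536111 -0.21399101  0.075     ] len 0.017211995838225847 collar [ 0.53462181 -0.2121055   0.08      ]
tool move [-0.022  0.014  0.505] tip z above face mm 25.263455034966313
[[234 200 253 251 250 250 250 250 251 247 255 181 182 253 244 242 242 231
  159 240 230 196 244 241]
 [213 248 251 251 246 247 241 240 241 240 234 234 225 239 244 244 245 249
  245 254 216 161 238 245]
 [223 251 250 242 207 205 241 246 247 250 249 250 249 250 252 253 254 210
  254 253 220 229 196 241]
 [225 250 251 247 195 191 255 255 254 211 254 255 255 255 212 209 209 191
  255 255 198 247 162 238]
 [226 252 251 249 150 191 212 211 213 193 255 197 200 185 156 159 143 144
  159 157 177 251 158 239]
 [199 227 251 252 230 134 141 143 129 126 157 122 122 145 132 150 172 166
  159 191 199 236 131 240]
 [196 252 250 251 234 180 176 155 156 179 201 228 166 225 227 229 233 230
  238 239 241 251 138 239]
 [137 252 250 250 238 210 225 224 239 239 248 251 249 255 255 255 254 253
  252 250 252 255 112 237
[... 515 characters left out ...]
29 148 133  93  94 147 148 149 103 149 153 150 148 106 104 104  94
  150 152  91 123 135 238]
 [111 134 150 137  80  94 104 104 105  95 147  98 101  96  83  86  83  79
   90  87  89 127 124 239]
 [ 92 108 151 145 109  76  78  82  75  75  88  73  72  80  76  82  87  87
   83  95  96 113 101 240]
 [ 90 126 137 136 111  93  90  83  83  92  98 109  86 107 107 109 115 113
  120 121 123 132 106 239]
 [ 81 126 133 132 121 101 107 106 117 116 129 128 132 142 148 145 142 138
  141 139 142 143  91 237]
 [ 79  87 131 133 133 125 112 118 119 119 120 115 118 123 128 124 125 124
  141 138 141 118 126 234]
 [ 89  77 127 134 135 110 107 106 106 107 101  97 101 101 103 106 103 105
  124 142 141  87 195 239]]
```

```bash
python3 -m pendant '[{"tx":-0.016,"ty":0.014,"tz":0.2,"spin":0,"claw":1},{"tx":0,"ty":0,"tz":0.16,"spin":0,"claw":1},{"tx":0,"ty":0,"tz":0.1,"spin":0,"claw":1},{"tx":0,"ty":0,"tz":0,"spin":0,"claw":1},{"tx":0,"ty":0,"tz":0,"spin":0,"claw":1}]' 60
python3 -m pendant '[{"tx":0,"ty":0,"tz":0.04,"spin":0,"claw":1},{"tx":0,"ty":0,"tz":0.04,"spin":0,"claw":1},{"tx":0,"ty":0,"tz":0.04,"spin":0,"claw":1},{"tx":0,"ty":0,"tz":0,"spin":0,"claw":1},{"tx":0,"ty":0,"tz":0,"spin":0,"claw":1}]'
```

```text
time_s: 8.88
tool_pos: [0.5351, -0.2123, 0.2153]
tool_rot: [180.0, 0.0, 71.0]
force: [-0.3, -0.3, -0.8]
grip_width: 0.026
grasp_force: 60.0
time_s: 9.5
tool_pos: [0.5348, -0.2123, 0.209]
tool_rot: [-180.0, 0.0, 71.0]
force: [0.1, -0.4, -0.9]
grip_width: 0.0255
grasp_force: 60.0
```

```bash
python3 -m pendant '[{"tx":0,"ty":0,"tz":0.03,"spin":0,"claw":1},{"tx":0,"ty":0,"tz":0.03,"spin":0,"claw":1},{"tx":0,"ty":0,"tz":0,"spin":0,"claw":1},{"tx":0,"ty":0,"tz":0,"spin":0,"claw":1}]'
python3 - <<'E'
from h import *
import json
o=env.get_obs(); print(o['force'],o['wrist_torque'])
w=cams.camera_info('wrist'); im=cams.read_camera('wrist')[:,:,::-1]; cv2.imwrite('pics/w8r.png',im)
print(proj(w,[(.5346,-.2121,.08)]))
E
```

```text
time_s: 10.0
tool_pos: [0.535, -0.2123, 0.2064]
tool_rot: [180.0, 0.0, 71.0]
force: [-0.9, -0.7, 1.7]
grip_width: 0.0255
grasp_force: 60.0
[-0.88853403 -0.69411193  1.71455112] [-0.1116324   0.25080026 -0.03675619]
[[255.80183738 185.3940997 ]]
```

```bash
python3 -m pendant '[{"tx":0,"ty":0,"tz":0.02,"spin":0.5,"claw":1},{"tx":0,"ty":0,"tz":0,"spin":0.8,"claw":1},{"tx":0,"ty":0,"tz":0,"spin":0.8,"claw":1},{"tx":0,"ty":0,"tz":0,"spin":0.8,"claw":1},{"tx":0,"ty":0,"tz":0,"spin":0.8,"claw":1},{"tx":0,"ty":0,"tz":0,"spin":0.8,"claw":1},{"tx":0,"ty":0,"tz":0,"spin":0.5,"claw":1},{"tx":0,"ty":0,"tz":0,"spin":0,"claw":1},{"tx":0,"ty":0,"tz":0,"spin":0,"claw":1}]'
python3 - <<'E'
from h import *
o=env.get_obs(); print(o['force'],o['wrist_torque'])
im=cams.read_camera('wrist')[:,:,::-1]; cv2.imwrite('pics/w9r.png',im)
E
```

```text
time_s: 11.18
tool_pos: [0.5352, -0.2125, 0.2054]
tool_rot: [179.9, -0.0, 51.0]
force: [-0.6, -1.4, 4.1]
grip_width: 0.0256
grasp_force: 60.0
[-0.5627093  -1.37152709  4.11310429] [-0.50719152  0.02694402  0.03067541]
```

```bash
python3 -m pendant '[{"tx":0,"ty":0,"tz":0,"spin":0.8,"claw":1},{"tx":0,"ty":0,"tz":0,"spin":1,"claw":1},{"tx":0,"ty":0,"tz":0,"spin":1,"claw":1},{"tx":0,"ty":0,"tz":0,"spin":1,"claw":1},{"tx":0,"ty":0,"tz":0,"spin":1,"claw":1},{"tx":0,"ty":0,"tz":0,"spin":1,"claw":1},{"tx":0,"ty":0,"tz":0,"spin":1,"claw":1},{"tx":0,"ty":0,"tz":0,"spin":0.7,"claw":1},{"tx":0,"ty":0,"tz":0,"spin":0,"claw":1},{"tx":0,"ty":0,"tz":0,"spin":0,"claw":1}]'
python3 - <<'E'
from h import *
o=env.get_obs(); print(o['force'],o['wrist_torque'],o['qpos'])
im=cams.read_camera('wrist')[:,:,::-1]; cv2.imwrite('pics/w10r.png',im)
E
```

```text
time_s: 12.48
tool_pos: [0.5354, -0.2129, 0.2054]
tool_rot: [179.9, -0.0, 21.0]
force: [0.8, -2.5, 3.2]
grip_width: 0.0259
grasp_force: 60.0
[ 0.75131043 -2.54776037  3.18428894] [-0.95877243 -0.3624932   0.07207089] [  8.04855328  10.37544287  12.38561886  97.22141148  -2.28344522
  72.55844665 -48.04264381]
```

```bash
python3 -m pendant '[{"tx":0,"ty":0.012,"tz":0,"spin":0.8,"claw":1},{"tx":0,"ty":0,"tz":0,"spin":1,"claw":1},{"tx":0,"ty":0,"tz":0,"spin":1,"claw":1},{"tx":0,"ty":0,"tz":0,"spin":1,"claw":1},{"tx":0,"ty":0,"tz":0,"spin":1,"claw":1},{"tx":0,"ty":0,"tz":0,"spin":1,"claw":1},{"tx":0,"ty":0,"tz":0,"spin":1,"claw":1},{"tx":0,"ty":0,"tz":0,"spin":0.7,"claw":1},{"tx":0,"ty":0,"tz":0,"spin":0,"claw":1},{"tx":0,"ty":0,"tz":0,"spin":0,"claw":1}]'
python3 - <<'E'
from h import *
o=env.get_obs(); print(o['force'],o['wrist_torque'])
E
```

```text
time_s: 13.78
tool_pos: [0.5354, -0.2133, 0.2053]
tool_rot: [180.0, -0.1, -9.0]
force: [1.5, -4.2, 4.4]
grip_width: 0.0256
grasp_force: 60.0
[ 1.46630219 -4.22432008  4.42149775] [-1.2405413  -0.32861952  0.05245456]
```

```bash
python3 -m pendant '[{"tx":0,"ty":0,"tz":0,"spin":0.6,"claw":1},{"tx":0,"ty":0,"tz":0,"spin":0.5,"claw":1},{"tx":0,"ty":0,"tz":0,"spin":0,"claw":1},{"tx":0,"ty":0,"tz":0,"spin":0,"claw":1}]'
python3 -c "
from h import *
o=env.get_obs(); print(o['force'],o['wrist_torque'])"
python3 -m pendant '[{"tx":0,"ty":0,"tz":0,"spin":0.5,"claw":1},{"tx":0,"ty":0,"tz":0,"spin":0.4,"claw":1},{"tx":0,"ty":0,"tz":0,"spin":0,"claw":1},{"tx":0,"ty":0,"tz":0,"spin":0,"claw":1}]'
python3 -c "
from h import *
o=env.get_obs(); print(o['force'],o['wrist_torque'])"
```

```text
time_s: 14.28
tool_pos: [0.5354, -0.2133, 0.2053]
tool_rot: [180.0, -0.1, -13.4]
force: [1.3, -5.0, 4.3]
grip_width: 0.026
grasp_force: 60.0
[ 1.28177976 -5.00304456  4.32057144] [-1.58440795 -0.50050073  0.09948937]
time_s: 14.78
tool_pos: [0.5353, -0.2132, 0.2052]
tool_rot: [180.0, -0.0, -17.0]
force: [1.1, -4.9, 4.0]
grip_width: 0.0256
grasp_force: 60.0
[ 1.08361544 -4.91710331  4.0389411 ] [-1.6160702  -0.51755481  0.05935097]
```

```bash
cat > t.py <<'E'
from h import *
T=[]
for k in range(6):
    cams.read_camera('side'); o=env.get_obs(); T.append(np.r_[o['force'],o['wrist_torque']])
print(np.mean(T,0).round(3),np.std(T,0).round(3)[5],o['tool_rot'][2])
E
python3 t.py
python3 -m pendant '[{"tx":0,"ty":0,"tz":0,"spin":0.6,"claw":1},{"tx":0,"ty":0,"tz":0,"spin":0.6,"claw":1},{"tx":0,"ty":0,"tz":0,"spin":0,"claw":1},{"tx":0,"ty":0,"tz":0,"spin":0,"claw":1}]'
python3 t.py
```

```text
[ 1.693 -4.442  3.875 -1.594 -0.52   0.084] 0.033 -16.976134911193718
time_s: 15.58
tool_pos: [0.5353, -0.2133, 0.2052]
tool_rot: [180.0, -0.0, -21.8]
force: [2.0, -4.3, 3.9]
grip_width: 0.0256
grasp_force: 60.0
[ 1.874 -5.047  4.25  -1.62  -0.47   0.179] 0.038 -21.763016696321547
```

```bash
python3 -m pendant '[{"tx":0,"ty":0,"tz":0,"spin":0.6,"claw":1},{"tx":0,"ty":0,"tz":0,"spin":0.6,"claw":1},{"tx":0,"ty":0,"tz":0,"spin":0,"claw":1},{"tx":0,"ty":0,"tz":0,"spin":0,"claw":1}]'
python3 t.py
python3 - <<'E'
from h import *
a=[cams.read_camera(n)[:,:,::-1] for n in ('wrist','side')]
cv2.imwrite('pics/w11r.png',a[0])
w=cams.camera_info('wrist'); print(proj(w,[(.5346,-.2121,.08)]))
cv2.imwrite('pics/w11.png',cv2.resize(a[0][130:250,177:337],(800,600),interpolation=cv2.INTER_CUBIC))
E
```

```text
time_s: 16.38
tool_pos: [0.5353, -0.2133, 0.2052]
tool_rot: [180.0, -0.1, -26.5]
force: [2.3, -4.4, 4.8]
grip_width: 0.0256
grasp_force: 60.0
[ 1.646 -4.659  4.351 -1.656 -0.483  0.291] 0.017 -26.546286616123986
[[256.84370133 188.09036132]]
```

Torque now rises linearly, 0.08 → 0.18 → 0.29 N m, and the turned angle fits, so the selector is against its stop. I'll unload, withdraw and look.

```bash
python3 -m pendant '[{"tx":0,"ty":0,"tz":0,"spin":-1,"claw":1},{"tx":0,"ty":0,"tz":0,"spin":-1,"claw":1},{"tx":0,"ty":0,"tz":0,"spin":-1,"claw":1},{"tx":0,"ty":0,"tz":0,"spin":-1,"claw":1},{"tx":0,"ty":0,"tz":0,"spin":-0.2,"claw":1},{"tx":0,"ty":0,"tz":0,"spin":0,"claw":1}]'
python3 t.py
python3 -m pendant '[{"tx":0,"ty":0,"tz":-0.1,"spin":0,"claw":1},{"tx":0,"ty":0,"tz":-0.2,"spin":0,"claw":1},{"tx":0,"ty":0,"tz":-0.4,"spin":0,"claw":1},{"tx":0,"ty":0,"tz":-0.5,"spin":0,"claw":1},{"tx":0,"ty":0,"tz":0,"spin":0,"claw":1},{"tx":0,"ty":0,"tz":0,"spin":0,"claw":1}]'
python3 - <<'E'
from h import *
import json
w=cams.camera_info('wrist'); a=cams.read_camera('wrist')[:,:,::-1]; o=env.get_obs()
cv2.imwrite('pics/w12r.png',a); json.dump({'tp':o['tool_pos'].tolist(),'tr':o['tool_rot'].tolist(),**{k:np.array(v).tolist() for k,v in w.items()}},open('w12.json','w'))
p=proj(w,[(.5346,-.2121,.08)])[0]; print(p)
u,v=int(p[0]),int(p[1]); print(u-40,v-25)
cv2.imwrite('pics/w12.png',cv2.resize(a[v-25:v+35,u-40:u+40],(800,600),interpolation=cv2.INTER_CUBIC))
E
```

```text
time_s: 17.52
tool_pos: [0.5353, -0.2122, 0.2051]
tool_rot: [-180.0, -0.0, -9.8]
force: [1.5, -1.7, 5.0]
grip_width: 0.0257
grasp_force: 60.0
[ 1.633 -1.697  4.241 -0.68  -0.552 -0.005] 0.016 -9.793457430159608
time_s: 18.58
tool_pos: [0.5341, -0.2122, 0.2637]
tool_rot: [-180.0, 0.2, -9.8]
force: [-0.1, 0.2, -1.7]
grip_width: 0.0258
grasp_force: 60.0
[257.48953597 170.20293028]
217 145
```

View pics/w12.png

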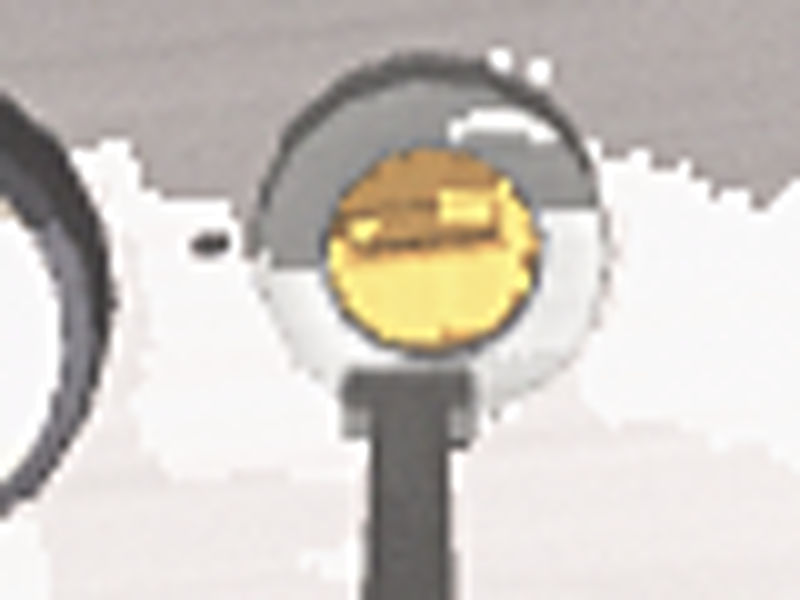

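The slot runs from (345,228) to (500,210), about 6° counter-clockwise in this view, which is −94° in world. That is along the unit's y, so the selector is at its stop. The blade hangs straight. Now I turn back and return to the rack.

```bash
R='x'
python3 -m pendant '[{"tx":0,"ty":0,"tz":-0.4,"spin":-1,"claw":1},{"tx":0,"ty":0,"tz":-0.4,"spin":-1,"claw":1},{"tx":0,"ty":0,"tz":0,"spin":-1,"claw":1},{"tx":0,"ty":0,"tz":0,"spin":-1,"claw":1},{"tx":0,"ty":0,"tz":0,"spin":-1,"claw":1},{"tx":0,"ty":0,"tz":0,"spin":-1,"claw":1},{"tx":0,"ty":0,"tz":0,"spin":-1,"claw":1},{"tx":0,"ty":0,"tz":0,"spin":-1,"claw":1},{"tx":0,"ty":0,"tz":0,"spin":-1,"claw":1},{"tx":0,"ty":0,"tz":0,"spin":-1,"claw":1}]'>/dev/null
python3 -m pendant '[{"tx":0,"ty":0,"tz":0,"spin":-1,"claw":1},{"tx":0,"ty":0,"tz":0,"spin":-1,"claw":1},{"tx":0,"ty":0,"tz":0,"spin":-1,"claw":1},{"tx":0,"ty":0,"tz":0,"spin":-1,"claw":1},{"tx":0,"ty":0,"tz":0,"spin":-1,"claw":1},{"tx":0,"ty":0,"tz":0,"spin":-1,"claw":1},{"tx":0,"ty":0,"tz":0,"spin":-1,"claw":1},{"tx":0,"ty":0,"tz":0,"spin":-1,"claw":1},{"tx":0,"ty":0,"tz":0,"spin":-1,"claw":1},{"tx":0,"ty":0,"tz":0,"spin":-1,"claw":1}]' >/dev/null
python3 -m pendant '[{"tx":0,"ty":0,"tz":0,"spin":-1,"claw":1},{"tx":0,"ty":0,"tz":0,"spin":-1,"claw":1},{"tx":0,"ty":0,"tz":0,"spin":-1,"claw":1},{"tx":0,"ty":0,"tz":0,"spin":-1,"claw":1},{"tx":0,"ty":0,"tz":0,"spin":-1,"claw":1},{"tx":0,"ty":0,"tz":0,"spin":-0.8,"claw":1},{"tx":0,"ty":0,"tz":0,"spin":0,"claw":1},{"tx":0,"ty":0,"tz":0,"spin":0,"claw":1}]'
python3 - <<'E'
from h import *
import json
for n,p,k in (('w6',(359.5,439),0),('w7',(408.5,370),1),('w12',(408,370),2)):
    w=json.load(open(n+'.json')); R=Ro.from_euler('xyz',w['tr'],degrees=True).as_matrix()
    q=(p[0]/3.333+149.65,p[1]/3.333+49.65) if k==0 else (p[0]/10+217-.45,p[1]/10+145-.45)
    e=onz(w,*q,w['tp'][2]-.138); print(n,((R.T@(e-np.array(w['tp'])))*1e3).round(2)-[1.5,0,0])
tostep([.520,.130,.298],93.4)
E
```

```text
time_s: 22.12
tool_pos: [0.5348, -0.2127, 0.3043]
tool_rot: [-179.9, -0.0, 93.3]
force: [0.2, -0.6, -0.6]
grip_width: 0.0257
grasp_force: 60.0
w6 [ -1.4    1.05 138.  ]
w7 [ -1.12   0.8  138.  ]
w12 [ -0.23  -0.19 138.  ]
tool steps /0.05: [6.859 0.105 0.13 ] spin -0.01381994461460323
```

```bash
python3 -m pendant '[{"tx":0.4,"ty":0,"tz":0,"spin":0,"claw":1},{"tx":0.8,"ty":0.1,"tz":0,"spin":0,"claw":1},{"tx":1,"ty":0,"tz":0,"spin":0,"claw":1},{"tx":1,"ty":0,"tz":0,"spin":0,"claw":1},{"tx":1,"ty":0,"tz":0,"spin":0,"claw":1},{"tx":1,"ty":0,"tz":0,"spin":0,"claw":1},{"tx":0.9,"ty":0,"tz":0,"spin":0,"claw":1},{"tx":0.35,"ty":0,"tz":0,"spin":0,"claw":1},{"tx":0,"ty":0,"tz":0,"spin":0,"claw":1},{"tx":0,"ty":0,"tz":0,"spin":0,"claw":1}]'
python3 -m pendant '[{"tx":0,"ty":0,"tz":0,"spin":0,"claw":1}]' >/dev/null
python3 - <<'E'
from h import *
import json
w=cams.camera_info('wrist'); im=cams.read_camera('wrist')[:,:,::-1]; o=env.get_obs()
cv2.imwrite('pics/w13r.png',im); json.dump({'tp':o['tool_pos'].tolist(),'tr':o['tool_rot'].tolist(),**{k:np.array(v).tolist() for k,v in w.items()}},open('w13.json','w'))
t=o['tool_pos']; p=proj(w,[(.5205,.192,.125),(.5245,.132,.125),(t[0],t[1],t[2]-.138)]); print(t,p)
u,v=p[0].round().astype(int)
h=cv2.cvtColor(im,cv2.COLOR_BGR2HSV)
print((h[v-14:v+16:1,u-14:u+15,1])); print(im[v-14:v+16:2,u-14:u+15,1])
u,v=p[2].round().astype(int); print('blade'); print(h[v-8:v+9,u-14:u+15,1])
E
```

```text
time_s: 23.38
tool_pos: [0.5212, 0.1075, 0.305]
tool_rot: [180.0, 0.1, 93.3]
force: [-0.0, -0.8, 0.2]
grip_width: 0.0259
grasp_force: 60.0
[0.52124611 0.10778101 0.30504819] [[260.42351225  87.25494039]
 [260.89634992 147.99607465]
 [256.44189933 181.20753597]]
[[92 95 92 90 91 93 92 92 91 89 93 95 90 91 90 94 95 95 98 91 92 92 91 93
  94 93 92 91 88]
 [95 92 91 89 92 89 91 89 91 93 96 98 90 92 93 92 95 92 94 93 94 91 86 93
  93 90 90 95 84]
 [91 92 93 91 91 93 92 93 91 90 93 89 94 91 91 91 94 95 94 93 91 87 83 90
  87 87 87 88 88]
 [92 86 94 90 90 91 95 89 93 92 93 92 91 89 81 82 94 96 90 88 85 88 94 88
  87 86 88 91 86]
 [92 94 94 93 90 87 82 85 85 84 84 88 80 84 85 92 94 86 88 93 89 90 86 86
  88 88 84 89 90]
 [88 94 92 94 83 83 88 82 82 87 94 88 90 82 86 93 93 92 91 86 84 89 85 92
  88 86 85 90 88]
 [87 90 92 88 86 82 88 88 85 92 88 85 89 84 94 91 90 89 94 86 92 91 85 77
  91 86 91 86 86]
 [89 92 87 89 83 85 83 91 84 85 94 96 89 89 90 89 83 90 86 86 89 93 86 84
  89 95 85 89 84]
 [89 88 87 89 87 85 84 89 86 84 86 88 88 86 90 91 89 84 89 89 90 85 87 87
  85 92 89 94 81]
 [84 88 87
[... 5102 characters left out ...]
 11  15  11   4   3   3   3   3   8   5   5  10
    5   5   5   8   9  12  10  15  10  14  11]
 [ 14  12  10  11  11  10  11  11  10   8  10   5  11   3   8   3   2   7
   10   3   7  11  10  11  13  12  11  10  13]
 [ 10  13  12  12  11  11  11  10  11   7   4   4   8   5   8  10   5   5
    7   5   8   8   8  11  10  13  11  11  10]
 [ 10  12  15  10  11  11  11  13  13   7   4   7   3   5   5   0   0   7
    8   5   6   6   9  11  11  10  11  11  14]
 [ 14  12  10  10  12  14  10  13  12   5   4   6   6  11   5   3   5  10
    8  13   5   7   8  11  13  10  15   9  11]
 [ 12  11  12   7  11  10  11  13  13  14  14  11   3  11   5   8   5   8
    8   5  12  13  15  12   9  14  11  10   9]]
```

The hole is found at pixel (259.6,86), matching the original pick position. The blade edge is at (257,181.6).

```bash
python3 - <<'E'
from h import *
import json
w=json.load(open('w13.json')); R=Ro.from_euler('xyz',w['tr'],degrees=True).as_matrix()
e=onz(w,257.0,181.5,w['tp'][2]-.138)-R[:,0]*.0015; H=onz(w,259.6,86.1,.125)
print(e,H,'off',R.T@(e-w['tp'])*1e3,'move',(R.T@(H-e)/.05).round(3)); tostep([.5199,.1931,.168],93.4)
E
```

```text
[0.52186659 0.10602894 0.16704877] [0.51962906 0.19303405 0.125     ] off [ -1.73084741   0.52239598 138.0000927 ] move [1.74  0.054 0.84 ]
tool steps /0.05: [1.706 0.07  2.74 ] spin -0.040403420397773004
```

```bash
python3 -m pendant '[{"tx":0.5,"ty":0.03,"tz":0,"spin":0,"claw":1},{"tx":0.7,"ty":0.03,"tz":0,"spin":0,"claw":1},{"tx":0.53,"ty":0,"tz":0,"spin":-0.03,"claw":1},{"tx":0,"ty":0,"tz":0,"spin":0,"claw":1},{"tx":0,"ty":0,"tz":0,"spin":0,"claw":1}]'
python3 -m pendant '[{"tx":0,"ty":0,"tz":0.5,"spin":0,"claw":1},{"tx":0,"ty":0,"tz":0.3,"spin":0,"claw":1},{"tx":0,"ty":0,"tz":0.2,"spin":0,"claw":1},{"tx":0,"ty":0,"tz":0.2,"spin":0,"claw":1},{"tx":0,"ty":0,"tz":0,"spin":0,"claw":1}]'
```

```text
time_s: 24.18
tool_pos: [0.5193, 0.1942, 0.305]
tool_rot: [180.0, 0.1, 93.4]
force: [-0.5, -0.3, -1.4]
grip_width: 0.0259
grasp_force: 60.0
time_s: 24.8
tool_pos: [0.5186, 0.1957, 0.2444]
tool_rot: [-179.9, 0.0, 93.5]
force: [-0.1, -0.6, -0.8]
grip_width: 0.0261
grasp_force: 60.0
```

```bash
python3 t.py; python3 -c "
from h import *
tostep([.5197,.1942,.168],93.4)"
python3 -m pendant '[{"tx":0,"ty":0,"tz":0.4,"spin":0,"claw":1},{"tx":0,"ty":0,"tz":0.4,"spin":0,"claw":1},{"tx":0,"ty":0,"tz":0.4,"spin":0,"claw":1},{"tx":0,"ty":0,"tz":0.2,"spin":0,"claw":1},{"tx":0,"ty":0,"tz":0,"spin":0,"claw":1},{"tx":0,"ty":0,"tz":0,"spin":0,"claw":1}]'; python3 t.py; python3 -c "
from h import *
tostep([.5199,.1931,.168],93.4)"
```

```text
[ 0.405  0.285 -0.673  0.015  0.006  0.   ] 0.02 93.52468856219909
tool steps /0.05: [-0.039  0.008  1.552] spin 0.03117214054977069
time_s: 25.85
tool_pos: [0.5195, 0.1962, 0.1761]
tool_rot: [179.9, -0.0, 93.5]
force: [0.3, -0.3, -0.3]
grip_width: 0.0257
grasp_force: 60.0
[ 0.146  0.164 -1.09   0.012  0.011 -0.008] 0.023 93.51982179938437
tool steps /0.05: [-0.06   0.013  0.149] spin 0.029955449846092108
```

```bash
python3 -m pendant '[{"tx":-0.025,"ty":0,"tz":0.06,"spin":0,"claw":1},{"tx":0,"ty":0,"tz":0.05,"spin":0,"claw":1},{"tx":0,"ty":0,"tz":0.03,"spin":0,"claw":1},{"tx":0,"ty":0,"tz":0,"spin":0,"claw":1}]'; python3 t.py
```

```text
time_s: 26.65
tool_pos: [0.5189, 0.1947, 0.1681]
tool_rot: [-180.0, 0.0, 93.5]
force: [-0.1, -0.7, 0.7]
grip_width: 0.0257
grasp_force: 60.0
[-0.652 -0.51   0.266 -0.092  0.147 -0.008] 0.031 93.52019963732164
```

```bash
python3 -m pendant '[{"tx":0,"ty":0,"tz":0.012,"spin":0,"claw":1},{"tx":0,"ty":0,"tz":0,"spin":0,"claw":0.6},{"tx":0,"ty":0,"tz":0,"spin":0,"claw":0.4},{"tx":0,"ty":0,"tz":0,"spin":0,"claw":0.1},{"tx":0,"ty":0,"tz":0,"spin":0,"claw":0},{"tx":0,"ty":0,"tz":0,"spin":0,"claw":0},{"tx":0,"ty":0,"tz":0,"spin":0,"claw":0}]'
python3 -m pendant '[{"tx":0,"ty":0,"tz":-0.4,"spin":0,"claw":0},{"tx":0,"ty":0,"tz":-0.7,"spin":0,"claw":0},{"tx":0,"ty":0,"tz":-0.9,"spin":0,"claw":0},{"tx":0,"ty":0,"tz":-0.9,"spin":0,"claw":0},{"tx":-0.6,"ty":0,"tz":-0.2,"spin":0,"claw":0},{"tx":-0.8,"ty":0,"tz":0,"spin":0,"claw":0},{"tx":-0.8,"ty":0,"tz":0,"spin":0,"claw":0},{"tx":0,"ty":0,"tz":0,"spin":0,"claw":0},{"tx":0,"ty":0,"tz":0,"spin":0,"claw":0}]'
python3 - <<'E'
from h import *
w=cams.camera_info('wrist'); im=cams.read_camera('wrist')[:,:,::-1]; cv2.imwrite('pics/w14r.png',im)
g=im.max(2); p=proj(w,[(.52,.192,.209)])[0].round().astype(int); print(p)
x0,y0=p-25; m=(g[max(y0,0):y0+60,x0:x0+50]<80).astype(np.uint8)
cs,_=cv2.findContours(m,0,2); c=max(cs,key=cv2.contourArea); r=cv2.boundingRect(c); print(r,cv2.minAreaRect(c))
y0=max(y0,0); u=x0+r[0]+(r[2]-1)/2; v=y0+r[1]+(r[2]-1)/2; print('top',onz(w,u,v,.209))
a=cv2.imread('pics/side_raw.png'); b=cams.read_camera('side')[:,:,::-1]
for im in (a,b):
    m=(im.max(2)<40).astype(np.uint8); m=m[175:245,185:250]; n,l,s,cc=cv2.connectedComponentsWithStats(m); print([(q[:5].tolist()) for q in s[1:] if q[4]>30])
E
```

```text
time_s: 27.82
tool_pos: [0.519, 0.1947, 0.1674]
tool_rot: [180.0, 0.0, 93.5]
force: [0.6, -0.3, 0.2]
grip_width: 0.0767
grasp_force: 0.0
time_s: 28.95
tool_pos: [0.5256, 0.0857, 0.3225]
tool_rot: [180.0, -0.0, 93.6]
force: [-0.3, 0.0, -0.1]
grip_width: 0.0867
grasp_force: 0.0
[258  56]
(0, 6, 42, 51) ((20.5, 31.0), (50.0, 41.0), 90.0)
top [0.51696914 0.19065049 0.209     ]
[[36, 14, 12, 28, 286], [22, 33, 12, 19, 165], [8, 40, 11, 23, 193]]
[[35, 14, 16, 29, 296], [23, 34, 11, 18, 155], [8, 41, 11, 22, 190]]
```

The side view shows the handle's blob back in its original place at its original height, with the neighbouring tools unmoved. Handing in.

```bash
python3 -c "
from h import *
print(env.sign_off())"
```

```text
the job is handed in; nothing more can be done
None
```

The selector beside the gauge is turned clockwise to its stop, the screwdriver hangs back in its rack hole, and the job is handed in; the hand-in call returned no verdict.

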